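# Find the balance point of a centrifuge lid on its gas springs and hold it there

## Robot

A 6-joint arm with a two-finger parallel gripper is mounted at the origin on a cart in front of the work surface, level with it; the furniture and walls round the work are solid. World frame = base frame: x ahead of the robot, y to its left, z up, the work surface at z = 0. Lengths are in m, angles in rad, forces in N, time in s.
With the tool pointing down it reaches from about 0.4 to 0.825 m from the base axis. Payload 7 kg.
Tool frame: the origin (TCP) lies on the centre line of the jaws, within the pads' length; the fingertips stand arm.tip_reach ahead of it and the grasp point (between the pads) lies 5 mm behind it (arm.tip_reach is the distance from the TCP to the fingertips, in m); z points along the fingers, y is the line along which they close (so a half turn about z gives the same grasp; the last joint's range is limited). The gripper opens to 88 mm and grips with 3 to 60 N. Pads are 19 mm wide; open, the fingers measure 130 mm over their backs; the gripper's body (78 mm by 193 mm) begins 47 mm behind the grasp point.
Start: joints at [1.436, 0.359, 0.012, 0, -1.224, -0.288], TCP at [0.277, 0.616, 0.202] pointing down, gripper open.
Joint ranges: [-3.07, 3.07], [-1.43, 2.12], [-1.02, 1.25], [-3.03, 1.67], [-3.05, -0], [-3.03, 3.03]. Speed limits (rad/s): [2.39, 2.39, 3.01, 3.14, 3.14, 3.14].

## Interface

Orientations are given as [roll, pitch, yaw] about the fixed x, y, z axes, in that order (R = Rz(yaw) Ry(pitch) Rx(roll)).
In Python, from station import status, optics, order, arm gives the robot as it stands. The module is installed in compiled form; this text tells all that it offers.
- The arm moves only by the shell command python3 -m jog 'ROWS' [FORCE]. ROWS is JSON, a list of rows, each a list of 3 entries, a list of its own where there are three numbers: the gripper command: -1 is shut, 1 is fully open, values between are in proportion, then the shift along the tool's x, y, z in mm, then the turn about the tool's z in rad. A call has 1 to 20 rows; each row is the pose to reach, as a shift and turn from the pose commanded when the call began, along the tool's axes at that moment; what a row does not reach only later rows make up. A row lasts 1/8 s, in which the tool goes at most 62.5 mm and 10.7 degrees, less where a joint would pass 70% of its speed; a pose out of reach is approached as far as the arm can. A call with a gripper value outside its range is refused whole. The fingers move at their own pace and stop on an object; FORCE is the grip in N (left out, the last holds). Time passes only in rows, so rows that repeat a pose let the fingers close. It gives the time, the measured TCP pose, the force, the opening and the grip force at its end, in the units of the state.
- status.get_state(): the state, without advancing time (a new reading comes with each control period).
- optics.grab_frame(name): name is "side" or "top"; returns a dict with "color" (400x640x3 uint8, red, green, blue), "mtx" (3x3 intrinsics, pixels), "k1" (the pictures are not rectified: a ray, as slopes to the right and down, at radius r is drawn at 1 + k1 r^2 times it, then the intrinsics apply), "cam_to_world" (4x4, takes a point from camera to world coordinates). Camera axes: x right, y down, z forward; pixel columns grow to the right and rows downward; lengths in m; the calibration is good to about 2 mm. A picture is of the moment at which its call begins. There is no depth.
- order.job_done(): hands the job in; it is judged then, once.
The state is a dict: "t": time; "q": joint angles; "qd": joint speeds; "joint_efforts": joint torques, N m; "eef_pos": TCP position; "ee_rot": TCP orientation; "force": force on the tool from outside, world axes, zero at the start; "moment": the same for the moment, N m; "width": finger opening in m; "gripper_force": force on a finger pad.
Only numpy, scipy, OpenCV 4.12 (cv2) and the standard library are available. Lean on these libraries where they do the work, as an engineer would, in place of code of your own. Each camera call takes 0.05 s, during which the arm holds its last target. There are 200 camera calls.

## Task

The gas springs of the small bench centrifuge are being checked: take the glass beaker off its lid and stand it gently, upright, on the bench, leaving the other things where they are. Then take the lid by its grip tongue and raise it clearly past its balance point (at least ten degrees past), where the springs would carry it up by themselves, without letting it swing up to its stop, and ease it back to just below the balance point, at most ten degrees under it, where it would just fall shut. Finish while still holding the lid still there by the grip tongue, so that a colleague can mark the spring rods; do not let go.

Things in the scene. Friction and masses are not known exactly. Their poses are not given: they have to be found in the camera images.
- centrifuge: Bench microcentrifuge, white housing 200 mm deep (x), 180 mm wide (y), lid top 135 mm above the bench, a gas spring outside each flank (overall width 212 mm). Fixed to the bench. Origin on the bench under the middle of the housing; own x points from its control panel to its back (away from the robot at yaw 0; yaw up to 0.2 rad either way), y to its left, z up.
- lid_angle (a joint): Angle of the grey lid about its level hinge at the back, rad: 0 shut, grows as the front rises, stop at 1.30; no catch. Gas springs carry part of its weight: below the balance point at 0.70 rad (40 degrees) it falls shut if let go, above it the springs drive it up to the stop. Lifting force at the tongue: 2.4 N shut, 0.6 N ten degrees below balance; ten degrees above it pulls up with 0.7 N.
- lid: The lid itself: grey slab 184 mm deep, 180 mm wide, 22 mm thick, flat on top, with the black grip tongue in front. Origin on the hinge axis at the back; own x points from its front edge to the hinge, y along the hinge, z out of its top.
- lid_hinge (a point): Middle of the lid's hinge axis, 88 mm behind the centrifuge's origin along its x and 115 mm above the bench.
- lid_grip (a point): Black ribbed grip tongue sticking out 60 mm ahead of the lid's front edge, 24 mm wide (y, along the hinge), 16 mm thick (z), free all round. This point is its middle, 27 mm from its tip; with the lid shut 225 mm in front of the hinge axis and 6 mm above it (121 mm above the bench). Turns with the lid; y stays level: pinched across y from above, it swings between the fingers as the lid rises.
- glass_beaker: Clear glass beaker with a pouring lip, 67 mm tall, mouth-up on the lid at the start. Origin at the middle of its underside, z up; the round body's axis lies 4 mm from the origin towards +y, body 54 mm in diameter, rim 60 mm, lip towards -y (34 mm from the origin). Wall about 2 mm, 40 to 85 g. Best gripped across its x axis.
- wash_bottle: White squeeze wash bottle, about 70 mm in diameter, 204 mm tall, loose, standing to the left of the centrifuge; origin at its underside. Leave it alone.
- volumetric_flask: Glass volumetric flask, 104 mm in diameter, 291 mm tall, fixed, standing to the left of the centrifuge; origin at the middle of its underside. Leave it alone.
- pp_beaker: Translucent plastic beaker with handle, about 102 mm in diameter, 119 mm tall, fixed, far to the left; origin at its underside. Leave it alone.
- marker_pen: Marker pen, 135 mm long, 17 mm thick, lying near the front edge of the bench beside the tape roll; origin at its underside. Leave it alone.
- tape_roll: Roll of beige tape, 97 mm in diameter, 25 mm high, lying flat on the right in front of the tube racks; origin at its underside. Leave it alone.
There are look-alikes about, which are no part of the job. Several things have the shape of the glass_beaker; the one meant has the colours described above.

How it is judged:
By the outcome, as a careful person would: the job done as asked, in the order asked, and still so for the second after the job is handed in, while the arm keeps its last pose, push and grip.
It also fails if it takes over 58 s, if anything falls off the work surface, if the arm or the gripper's body presses on something with over 40 N, if the wrist force passes 120 N, or if a joint passes its speed limit or range.

## Working session

There is one attempt and no reset: what is moved stays moved. The work goes in short steps, Python scripts to look and compute and a shell command to move; the robot and the scene stay as the last step left them, time stands still between calls to the robot, and variables do not carry over. Pictures are saved under pics/ and viewed, at most 10 in all, crops included, and the job is handed in when it is done.

```bash
mkdir -p pics; cat > h.py <<'E'
import numpy as np,cv2,json
from station import status,optics,order,arm
def grab(n,name):
    f=optics.grab_frame(n); cv2.imwrite(f'pics/{name}.png',f['color'][:,:,::-1]); np.savez(f'pics/{name}.npz',mtx=f['mtx'],k1=f['k1'],T=f['cam_to_world']); return f
def ray(f,u,v):
    K=f['mtx'];k=float(f['k1']);p=cv2.undistortPoints(np.array([[[u,v]]],float),K,np.array([k,0,0,0,0]))[0,0]
    T=f['T'] if 'T' in f else f['cam_to_world']; return T[:3,3],T[:3,:3]@np.array([p[0],p[1],1])
def atz(f,u,v,z):
    o,d=ray(f,u,v); return o+d*(z-o[2])/d[2]
def proj(f,P):
    T=f['T'] if 'T' in f else f['cam_to_world'];c=(np.array(P)-T[:3,3])@T[:3,:3];k=float(f['k1'])
    s=c[:2]/c[2]; s=s*(1+k*s@s); return (f['mtx'][:2,:2]@s+f['mtx'][:2,2]).round(1)
def load(name): return dict(np.load(f'pics/{name}.npz'))
E
python3 - <<'E'
from h import *
for n in('side','top'):
    f=grab(n,n+'0'); print(n,f['mtx'].tolist(),f['k1'],f['cam_to_world'].round(3).tolist())
s=status.get_state();print(s, arm.tip_reach)
E
```

```text
side [[487.5420966821349, 0.0, 310.02622562108877], [0.0, 487.5420966821349, 202.19313908323002], [0.0, 0.0, 1.0]] -0.06788474731304929 [[-0.848, -0.237, 0.475, -0.408], [-0.53, 0.374, -0.761, 1.597], [0.003, -0.897, -0.443, 0.971], [0.0, 0.0, 0.0, 1.0]]
top [[387.8282722536156, 0.0, 316.7029121335091], [0.0, 387.8282722536156, 192.81795692591055], [0.0, 0.0, 1.0]] -0.05119159889039503 [[-0.007, -0.998, 0.062, 0.485], [-1.0, 0.007, -0.003, 0.096], [0.003, -0.062, -0.998, 1.351], [0.0, 0.0, 0.0, 1.0]]
{'t': 0.1, 'q': array([ 1.43609422e+00,  3.59327817e-01,  1.11850568e-02, -2.92603055e-04,
       -1.22411093e+00, -2.88113989e-01]), 'qd': array([-0.00047174, -0.00245075,  0.00231615,  0.00316204, -0.00056764,
        0.00035216]), 'joint_efforts': array([-7.02230500e-04, -5.84162629e+01,  2.93749666e+01,  7.01552868e+00,
        1.01940637e-02, -3.53304790e-05]), 'eef_pos': array([0.27680581, 0.61513056, 0.20152621]), 'ee_rot': array([ 3.14011719e+00, -1.50393315e-04, -4.22915608e-01]), 'force': array([-0.248579  , -0.99849974,  0.28762207]), 'moment': array([-0.03337275,  0.01308581, -0.01092554]), 'gripper_force': 0.0, 'width': 0.08769818010828997} 0.014
```

View pics/top0.png

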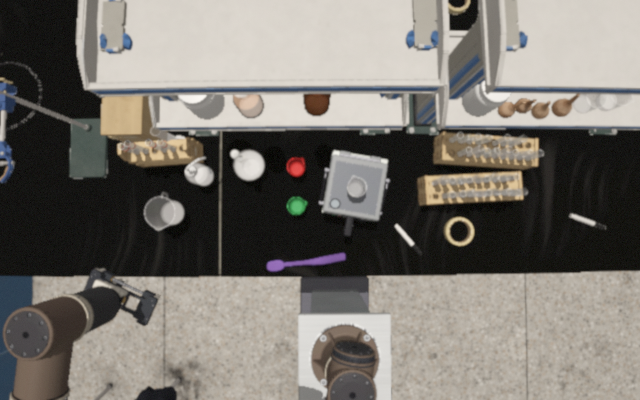

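View pics/side0.png

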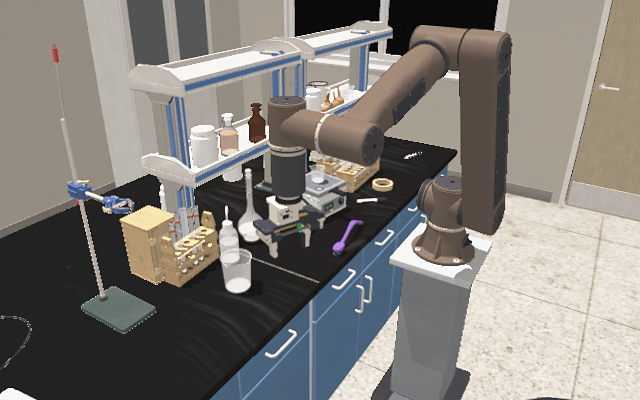

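```bash
python3 - <<'E'
import cv2
a=cv2.imread('pics/top0.png')[130:280,255:425]; a=cv2.resize(a,None,fx=4,fy=4,interpolation=cv2.INTER_CUBIC); cv2.imwrite('pics/top0c.png',a)
E
```

```text
(no output)
```

View pics/top0c.png

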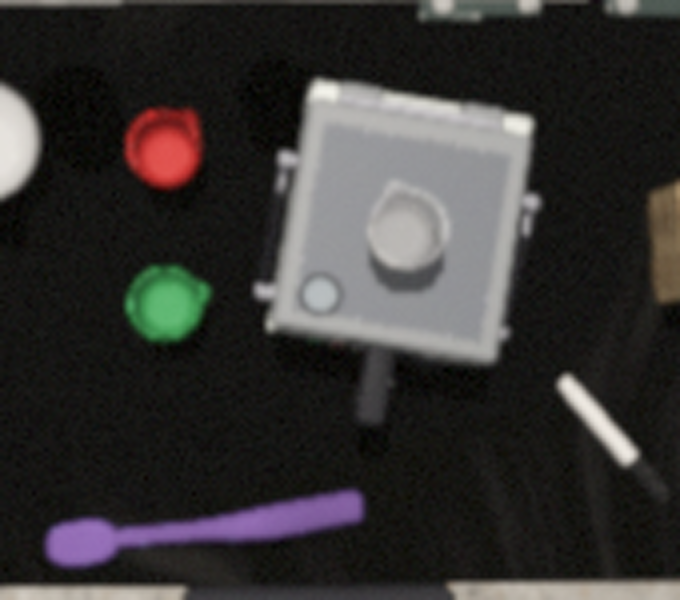

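```bash
cat >> h.py <<'E'
def crop(u,v): return (u+.5)/4-.5+255,(v+.5)/4-.5+130
E
python3 - <<'E'
from h import *
f=load('top0')
L=atz(f,*crop(270,327),.135);R=atz(f,*crop(497,360),.135)
d=L-R; yaw=np.arctan2(-d[0],d[1]); print('front',L,R,np.hypot(*d[:2]),yaw)
print('tongue tip',atz(f,*crop(371,423),.129), 'root',atz(f,*crop(379,352),.129))
ex=np.array([np.cos(yaw),np.sin(yaw)]); m=((L+R)/2)[:2]; c=m+.104*ex; print('cent',c,'hinge',c+.088*ex,'grip',c-.137*ex)
print('tip model',c-.164*ex)
b=atz(f,*crop(407,228),.202); lip=atz(f,*crop(392,182),.202); print('beaker rim',b,'lip',lip)
print('rim base',)
for n,p in dict(red=(165,148),green=(166,302)).items(): print(n,atz(f,*crop(*p),.067))
print('bottle edge',atz(f,*crop(40,145),.0),'spoon',atz(f,*crop(363,505),.02),atz(f,*crop(80,542),.02),'pen',atz(f,*crop(566,380),.017),atz(f,*crop(662,497),.017),'bench edge',atz(f,*crop(400,585),0))
print('flank R', atz(f,*crop(540,205),.08),atz(f,*crop(505,335),.08))
E
```

```text
front [0.50176107 0.07627455 0.135     ] [ 0.47459572 -0.10133955  0.135     ] 0.1796795096817194 -0.15176977310641404
tongue tip [ 0.42600562 -0.00247006  0.129     ] root [ 0.48157056 -0.00939662  0.129     ]
cent [ 0.59098292 -0.02825603] hinge [ 0.67797137 -0.04156056] grip [ 0.45555773 -0.0075433 ]
tip model [ 0.42886809 -0.00346123]
beaker rim [ 0.5735678  -0.02501746  0.202     ] lip [ 0.60798797 -0.01431015  0.202     ]
rim base
red [0.65220212 0.16138202 0.067     ]
green [0.52398056 0.16103093 0.067     ]
bottle edge [0.66440787 0.27439704 0.        ] spoon [ 0.35116474 -0.00371001  0.02      ] [0.32154213 0.23753831 0.02      ] pen [ 0.45594729 -0.17977154  0.017     ] [ 0.3550585  -0.26083334  0.017     ] bench edge [ 0.28014316 -0.03648264  0.        ]
flank R [ 0.60127156 -0.14797332  0.08      ] [ 0.49452626 -0.11719224  0.08      ]
```

```bash
python3 -m jog '[[1,[0,0,-48],0],[1,[80,70,-48],-0.1],[1,[120,105,-48],-0.2],[1,[160,140,-48],-0.3],[1,[200,174,-48],-0.4],[1,[240,208,-48],-0.5],[1,[280,243,-48],-0.6],[1,[320,278,-48],-0.72],[1,[360,312,-48],-0.72],[1,[400,347,-48],-0.72],[1,[440,381,-48],-0.72],[1,[480,416,-48],-0.72],[1,[515,446,-48],-0.72],[1,[533,462,-48],-0.72],[1,[533,462,-48],-0.72],[1,[533,462,-48],-0.72],[1,[533,462,-48],-0.72]]'; python3 - <<'E'
from h import *
f=grab('side','side1')
a=f['color'][:,:,::-1][120:260,220:420]; cv2.imwrite('pics/side1c.png',cv2.resize(a,None,fx=4,fy=4,interpolation=cv2.INTER_CUBIC))
E
```

```text
t: 2.22
eef_pos: [0.5732, -0.0237, 0.2504]
ee_rot: [-3.141, -0.0, 0.298]
force: [0.6, 0.7, -0.8]
width: 0.0875
gripper_force: 0.0
```

View pics/side1c.png

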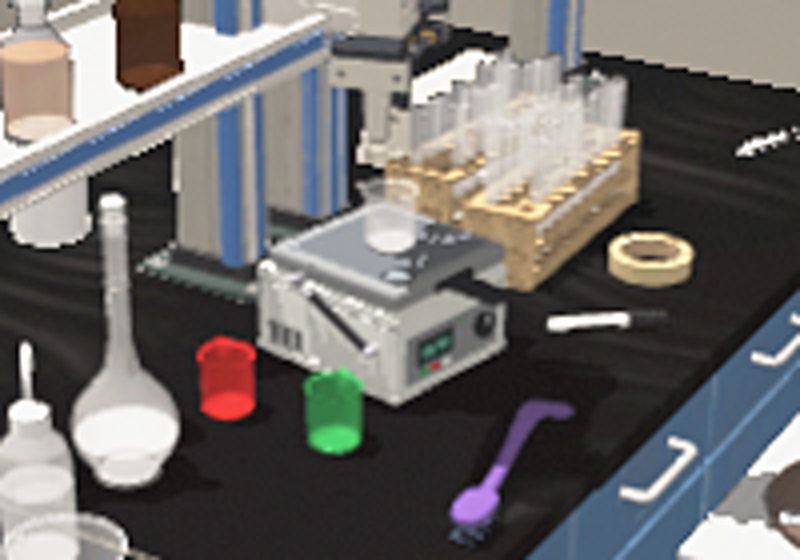

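```bash
python3 - <<'E'
from h import *
f=load('side1')
for P in([.5735,-.0245,.135],[.5735,-.0245,.202],[.426,-.0025,.129],[.5018,.0763,.135]):
    p=proj(f,P); print((p+.5-[220,120])*4-.5)
print(f['T'].round(3)[:3,3])
E
```

```text
[386.7 245.9]
[387.1 187.1]
[499.1 289.9]
[395.1 295.5]
[-0.408  1.597  0.971]
```

```bash
python3 -m jog '[[1,[0,0,30],0],[1,[0,0,60],0],[1,[0,0,75],0],[1,[0,0,85],0],[1,[0,0,85],0],[0,[0,0,85],0],[-1,[0,0,85],0],[-1,[0,0,85],0],[-1,[0,0,85],0],[-1,[0,0,85],0],[-1,[0,0,85],0],[-1,[0,0,85],0]]' 8
```

```text
t: 3.78
eef_pos: [0.5737, -0.0246, 0.1657]
ee_rot: [3.141, -0.001, 0.297]
force: [0.9, -1.1, 2.1]
width: 0.0576
gripper_force: 8.0
```

```bash
python3 -m jog '[[-1,[0,0,-10],0],[-1,[0,0,-30],0],[-1,[0,0,-55],0],[-1,[-5,-18,-60],0],[-1,[-14,-50,-60],0],[-1,[-26,-93,-60],0],[-1,[-38,-136,-60],0],[-1,[-50,-179,-60],0],[-1,[-62,-222,-60],0],[-1,[-69,-247,-60],0],[-1,[-72,-257,-50],0],[-1,[-72,-257,-20],0],[-1,[-72,-257,20],0],[-1,[-72,-257,60],0],[-1,[-72,-257,95],0],[-1,[-72,-257,115],0],[-1,[-72,-257,123],0],[-1,[-72,-257,125],0],[-1,[-72,-257,125],0],[-1,[-72,-257,125],0]]'; python3 - <<'E'
from h import *
f=grab('side','side2')
a=f['color'][:,:,::-1][150:290,240:440]; cv2.imwrite('pics/side2c.png',cv2.resize(a,None,fx=4,fy=4,interpolation=cv2.INTER_CUBIC))
print(status.get_state()['force'])
E
```

```text
t: 6.28
eef_pos: [0.4298, 0.2006, 0.0411]
ee_rot: [-3.141, -0.001, 0.297]
force: [0.6, -0.3, -0.2]
width: 0.0575
gripper_force: 8.0
[ 0.50248732 -0.23584659 -0.98249991]
```

View pics/side2c.png

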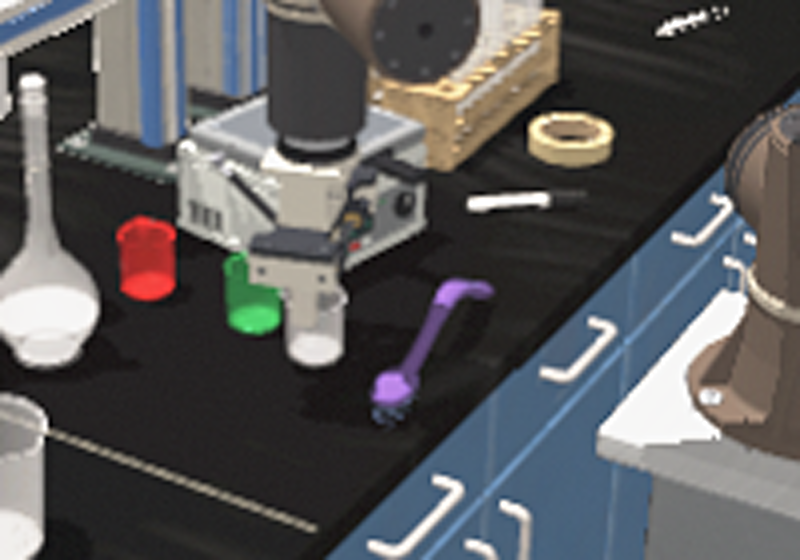

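```bash
python3 -m jog '[[-1,[0,0,3],0],[-1,[0,0,5],0],[-1,[0,0,7],0],[-1,[0,0,8],0],[-1,[0,0,9],0],[-1,[0,0,9.5],0],[-1,[0,0,10],0],[-1,[0,0,10],0],[-1,[0,0,10],0]]'
```

```text
t: 7.45
eef_pos: [0.4296, 0.2003, 0.0306]
ee_rot: [-3.142, -0.0, 0.297]
force: [-0.0, -1.1, 3.2]
width: 0.0575
gripper_force: 8.0
```

```bash
python3 -m jog '[[0.4,[0,0,0],0],[0.5,[0,0,0],0],[0.6,[0,0,0],0],[1,[0,0,0],0],[1,[0,0,0],0],[1,[0,0,0],0],[1,[0,0,-10],0],[1,[0,0,-30],0],[1,[0,0,-70],0],[1,[0,0,-120],0],[1,[0,0,-150],0],[1,[0,0,-155],0.15],[1,[0,0,-155],0.3],[1,[0,0,-155],0.449],[1,[0,0,-155],0.449],[1,[0,0,-155],0.449]]'
python3 - <<'E'
from h import *
s=status.get_state();p=s['eef_pos'];y=s['ee_rot'][2]
yaw=-.152;ex=np.array([np.cos(yaw),np.sin(yaw)])
tip=np.array([.4274,-.0030]); mid=tip+.027*ex
tgt=mid-.011*ex; print(p,s['ee_rot'],tgt)
d=tgt-p[:2];print('tool dx,dy mm',1e3*(d@[np.cos(y),np.sin(y)]),1e3*(d@[np.sin(y),-np.cos(y)]))
f=grab('side','side3')
a=f['color'][:,:,::-1][150:290,240:440]; cv2.imwrite('pics/side3c.png',cv2.resize(a,None,fx=4,fy=4,interpolation=cv2.INTER_CUBIC))
E
```

```text
t: 9.45
eef_pos: [0.4293, 0.2001, 0.1857]
ee_rot: [-3.141, -0.0, -0.149]
force: [-0.2, -1.1, -0.3]
width: 0.0876
gripper_force: 0.0
[0.42933712 0.20012539 0.18567671] [-3.14134926e+00 -1.66297863e-04 -1.48545501e-01] [ 0.44321552 -0.00542265]
tool dx,dy mm 44.14663178579604 201.2304181872369
```

View pics/side3c.png

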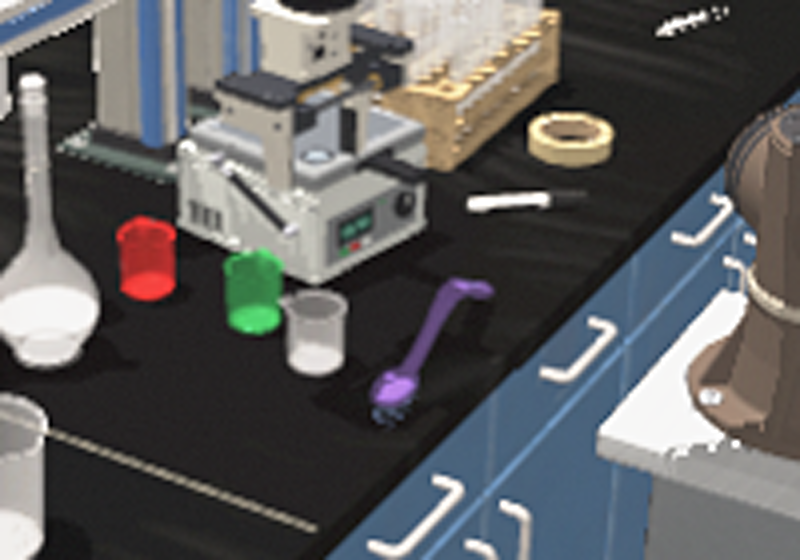

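```bash
python3 -m jog '[[1,[12,50,0],0.003],[1,[25,100,0],0.003],[1,[38,150,0],0.003],[1,[48,185,0],0.003],[1,[52,201,0],0.003],[1,[52,201,0],0.003],[1,[52,201,20],0.003],[1,[52,201,45],0.003],[1,[52,201,60],0.003],[1,[52,201,68],0.003],[1,[52,201,68],0.003],[1,[52,201,68],0.003]]'
python3 - <<'E'
from h import *
for t in list(range(0,56,5)):
    a=np.radians(t);print(t,round(228-(228*np.cos(a)-8*np.sin(a)),1),round(228*np.sin(a)+8*np.cos(a)-8,1))
f=grab('side','side4');g=grab('top','top4')
a=f['color'][:,:,::-1][150:250,300:400];b=g['color'][:,:,::-1][150:250,300:400]
cv2.imwrite('pics/c4.png',cv2.resize(np.hstack([a,b]),None,fx=4,fy=4,interpolation=cv2.INTER_CUBIC))
E
```

```text
t: 11.0
eef_pos: [0.4509, -0.006, 0.118]
ee_rot: [-3.141, -0.001, -0.154]
force: [-0.1, -1.0, -0.9]
width: 0.0876
gripper_force: 0.0
0 0.0 0.0
5 1.6 19.8
10 4.9 39.5
15 9.8 58.7
20 16.5 77.5
25 24.7 95.6
30 34.5 112.9
35 45.8 129.3
40 58.5 144.7
45 72.4 158.9
50 87.6 171.8
55 103.8 183.4
```

View pics/c4.png

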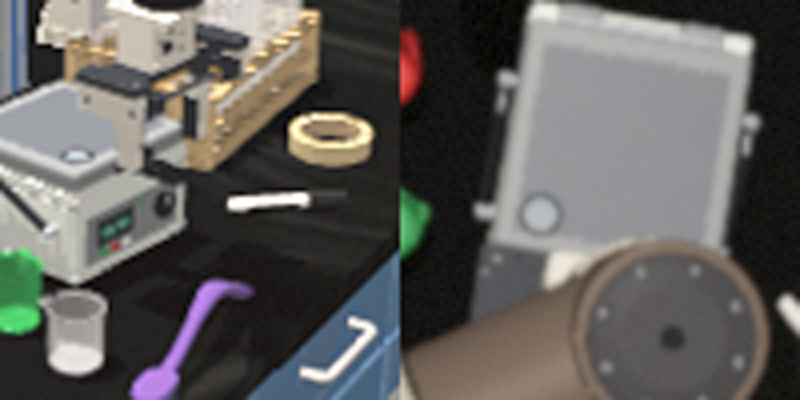

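```bash
python3 -m jog '[[0.3,[0,0,0],0],[0,[0,0,0],0],[-0.3,[0,0,0],0],[-1,[0,0,0],0],[-1,[0,0,0],0],[-1,[0,0,0],0],[-1,[0,0,0],0],[-1,[0,0,0],0],[-1,[0,0,0],0]]' 15
```

```text
t: 12.22
eef_pos: [0.4504, -0.0064, 0.1173]
ee_rot: [3.142, 0.0, -0.155]
force: [0.2, -0.2, 0.1]
width: 0.0038
gripper_force: 0.0
```

```bash

python3 - <<'E'
from h import *
f=grab('side','side5');g=grab('top','top5')
print(status.get_state()['width'],status.get_state()['force'])
a=f['color'][:,:,::-1][165:225,300:360]
for P in([.4274,-.003,.129],[.451,-.0066,.121],[.451,-.006,.104]): 
  print(((proj(f,P)-[300,165]+.5)*10-.5))
cv2.imwrite('pics/c5.png',cv2.resize(a,None,fx=10,fy=10,interpolation=cv2.INTER_CUBIC))
E
```

```text
0.0007350787117720848 [0.48142612 0.24389387 0.37936283]
[445.5 274.5]
[398.5 276.5]
[396.5 313.5]
```

View pics/c5.png

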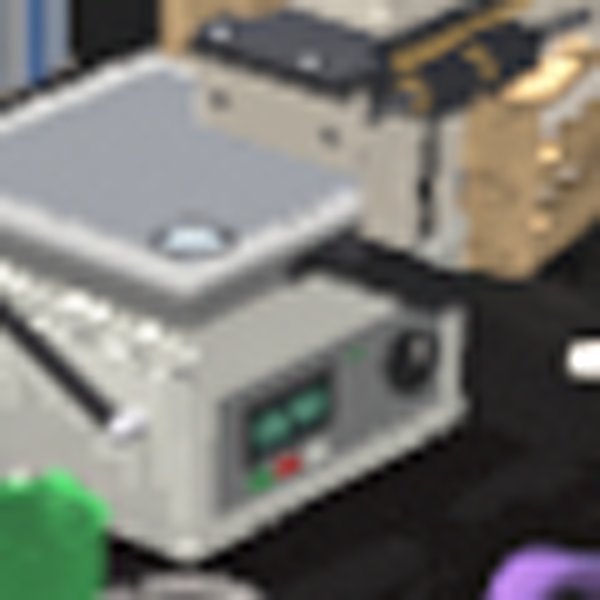

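```bash

python3 - <<'E'
from h import *
I={n:cv2.imread(f'pics/{n}.png').astype(int).mean(2).astype(int) for n in('side1','side3','side4','side5')}
for n in I:
  print(n);print(I[n][186:202,326:352])
f=load('side4')
for y in(.038,-.05): print('tips open',proj(f,[.451-(y+.006)*.15,y,.104]),proj(f,[.451,y,.16]))
E
```

```text
side1
[[ 81  85  87  94 100 102 108 109 112 111 103 100 105 109 106 110 122 136
  160 170 153 135 136 138 138 143]
 [ 89  95  98 103 108 110 113 111 104  85  52  39  85 113 123 137 160 172
  172 174 160 137 134 137 140 142]
 [102 108 108 110 112 111 104  86  52  36  37  34  89 135 163 175 173 174
  173 172 154 131 131 137 144 144]
 [107 109 113 110 102  86  55  35  37  38  39  37  92 142 155 163 174 176
  169 161 143 117 125 134 142 145]
 [113 112 107  85  52  34  36  39  40  41  40  38  34  31  45  97 143 167
  153 152 156 130 128 132 128 140]
 [111 111  90  45  34  39  42  36  38  38  40  39  40  37  35  32  47 100
  126 141 143 122 117 121 123 138]
 [109 109  89  62  87 111 103  77  58  43  38  39  40  38  38  40  37  32
   31  49  49  43  53  78  99 107]
 [110 124 125 123 154 178 167 143 126 105  73  41  35  38  40  40  41  38
   40  37  36  37  35  36  38  37]
 [138 160 173 174 173 175 176 175 177 170 140 113  99  73  44  39  40  42
   39  35  38  38  40  41  39  39]
 [172 171 171 173 174 174 173 173 175 176 179 181 168 125  76  56  47  42
   57  69  53  33  37  40  40  40]
 [17
[... 5279 characters left out ...]
174 173 175 172 166 153 128 108  96  85  78
  114 126  79  33  36  38  39  41]
 [173 173 172 174 174 173 174 175 171 164 148 123 108 106  99  98 102 106
  155 155  77  30  35  33  36  39]
 [174 174 174 174 174 175 172 163 149 123 108 107 106  86  50  60  71  83
  152 154  76  31  34  34  35  36]
 [175 174 173 174 170 165 150 124 105 103 107 111  95  54  34  92  93  64
  148 151  70  29  33  33  35  36]
 [174 174 172 163 149 123 103 103 104  99 105 109  86  45  34  87  84  65
  148 146  48  33  35  34  36  34]
 [173 164 150 123 104 101  85  88 107 106 111 103  71  35  37  55  53  77
  153 144  46  32  34  36  36  34]]
tips open [335.4 200.3] [334.3 187.3]
tips open [342.9 191.8] [344.8 179.9]
```

The fingertips stand visibly higher than the state and tip_reach suggest: the picture puts them at about z = 0.137, just over the tongue. I'll open and go about 30 mm lower.

```bash
python3 -m jog '[[1,[0,0,0],0],[1,[0,0,0],0],[1,[0,0,0],0],[1,[0,0,0],0],[1,[0,0,0],0],[1,[0,0,0],0],[1,[0,0,8],0],[1,[0,0,16],0],[1,[0,0,24],0],[1,[0,0,30],0],[1,[0,0,30],0],[1,[0,0,30],0]]'
python3 - <<'E'
from h import *
print(status.get_state()['force'])
f=grab('side','side6')
a=f['color'][:,:,::-1][165:225,300:360]
cv2.imwrite('pics/c6.png',cv2.resize(a,None,fx=8,fy=8,interpolation=cv2.INTER_CUBIC))
E
```

```text
t: 13.82
eef_pos: [0.4506, -0.0063, 0.0875]
ee_rot: [-3.142, -0.0, -0.155]
force: [-0.4, 0.1, 0.4]
width: 0.0874
gripper_force: 0.0
[-0.37174872  0.07745982  0.37317427]
```

View pics/c6.png

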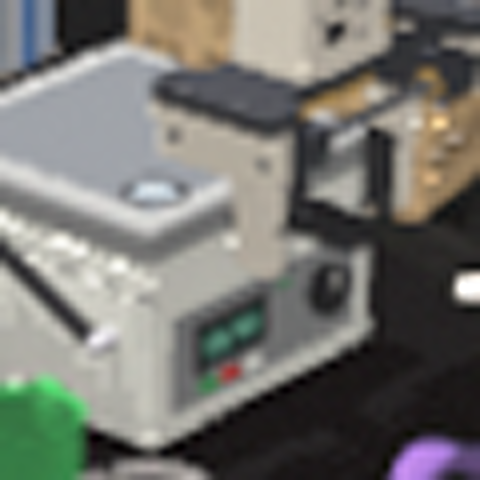

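The near finger (tip about (265,275)) now reaches past the tongue, which lies between the fingers (about (330,215)). Closing.

```bash
python3 -m jog '[[0.3,[0,0,0],0],[0,[0,0,0],0],[-0.3,[0,0,0],0],[-1,[0,0,0],0],[-1,[0,0,0],0],[-1,[0,0,0],0],[-1,[0,0,0],0],[-1,[0,0,0],0]]' 15
```

```text
t: 14.88
eef_pos: [0.4504, -0.0063, 0.0873]
ee_rot: [-3.141, 0.0, -0.155]
force: [-0.5, -0.2, 0.1]
width: 0.024
gripper_force: 15.0
```

```bash
python3 -m jog '[[-1,[0.3,0,-5],0],[-1,[0.8,0,-12],0],[-1,[1.6,0,-20],0],[-1,[3,0,-30],0],[-1,[5,0,-39.5],0],[-1,[7,0,-49],0],[-1,[10,0,-58.5],0],[-1,[13,0,-68],0],[-1,[16.5,0,-77.5],0],[-1,[20.5,0,-87],0],[-1,[24.7,0,-95.6],0],[-1,[24.7,0,-95.6],0],[-1,[24.7,0,-95.6],0]]'
python3 - <<'E'
from h import *
f=grab('side','side7');g=grab('top','top7')
yaw=-.152;ex=np.array([np.cos(yaw),np.sin(yaw),0]);ey=np.array([-ex[1],ex[0],0]);H=np.array([.679,-.0417,.115])
for t in (0,20,25,30):
  a=np.radians(t)
  for s in(90,-90):
    P=H+ex*(-.192*np.cos(a)+.020*np.sin(a))+np.array([0,0,.192*np.sin(a)+.02*np.cos(a)])+ey*s/1000
    print(t,s,proj(f,P),proj(g,P))
a=f['color'][:,:,::-1][140:240,280:380];b=g['color'][:,:,::-1][140:240,300:400]
cv2.imwrite('pics/c7.png',cv2.resize(np.hstack([a,b]),None,fx=4,fy=4,interpolation=cv2.INTER_CUBIC))
E
```

```text
t: 16.5
eef_pos: [0.4747, -0.0107, 0.1831]
ee_rot: [3.141, 0.0, -0.155]
force: [-4.1, -3.0, 1.1]
width: 0.0239
gripper_force: 15.0
0 90 [318.2 193.5] [322.1 211. ]
0 -90 [345.2 179.9] [378.9 219.3]
20 90 [314.8 177.5] [323.4 204.6]
20 -90 [342.3 164.8] [383.3 213.3]
25 90 [313.3 173.6] [323.8 201.7]
25 -90 [340.9 161.1] [384.6 210.5]
30 90 [311.6 169.7] [324.4 198.3]
30 -90 [339.2 157.5] [385.8 207.3]
```

View pics/c7.png

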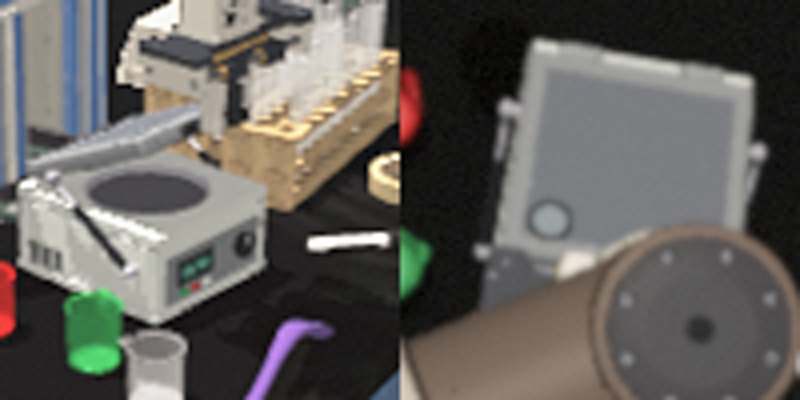

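```bash
python3 -m jog '[[-1,[4.5,0,-8.5],0],[-1,[9.8,0,-17.3],0],[-1,[15.3,0,-25.7],0],[-1,[21.1,0,-33.7],0],[-1,[27.3,0,-41.6],0],[-1,[33.8,0,-49.1],0],[-1,[40.6,0,-56.4],0],[-1,[47.7,0,-63.3],0],[-1,[55.2,0,-70],0],[-1,[62.9,0,-76.2],0],[-1,[70,0,-81.5],0],[-1,[76,0,-85.7],0],[-1,[79.1,0,-87.8],0],[-1,[79.1,0,-87.8],0],[-1,[79.1,0,-87.8],0],[-1,[79.1,0,-87.8],0]]'
cat > ang.py <<'E'
from h import *
import sys
from scipy.optimize import brentq
n=sys.argv[1]
yaw=-.152;ex=np.array([np.cos(yaw),np.sin(yaw),0]);ey=np.array([-ex[1],ex[0],0]);H=np.array([.679,-.0417,.115]);z=np.array([0,0,1.])
def pt(r,h,y,t): a=np.radians(t);return H+ex*(-r*np.cos(a)+h*np.sin(a))+z*(r*np.sin(a)+h*np.cos(a))+ey*y
f0=load('top0');P=atz(f0,*crop(321,294),.135)-H
r,y=-P@ex,P@ey
g=grab('top',n);grab('side',n+'s')
p=pt(.228,.008,0,0)
s=status.get_state();e=s['eef_pos']+[0,0,.0335+.002]-H
print('tool angle',np.degrees(np.arctan2(e[2],-e@ex)-np.arctan2(.008,.228)),'r',np.hypot(e[2],e@ex),'y',e@ey,s['force'],s['width'])
for t in range(20,76,5): print(t,proj(g,pt(r,.02,y,t)))
im=cv2.imread(f'pics/{n}.png').astype(int)
b=(im[:,:,0]-im[:,:,2])[150:225,325:360]; 
print('bright-blue', b.max()); m=cv2.GaussianBlur(im.mean(2)[150:225,325:360].astype(np.float32),(0,0),1)
G=cv2.matchTemplate(cv2.imread(f'pics/{n}.png')[140:225,320:365],cv2.imread('pics/top0.png')[198:209,330:341],cv2.TM_CCOEFF_NORMED)
_,v,_,l=cv2.minMaxLoc(G);print('template',v,l[0]+320+5,l[1]+140+5)
E
python3 ang.py top8
```

```text
t: 18.6
eef_pos: [0.5535, -0.025, 0.2714]
ee_rot: [3.138, -0.001, -0.156]
force: [-0.6, -12.6, -3.7]
width: 0.0245
gripper_force: 15.0
tool angle 54.58763715926828 r 0.22988817650620913 y -0.0024973701750132162 [  0.65101656 -11.8313573   -3.10931223] 0.024208348603890577
20 [336.5 197. ]
25 [337.1 194.5]
30 [337.7 191.5]
35 [338.4 188.2]
40 [339.1 184.6]
45 [339.8 180.6]
50 [340.5 176.3]
55 [341.3 171.8]
60 [342.1 167. ]
65 [342.9 162.1]
70 [343.6 157.1]
75 [344.4 152.1]
bright-blue 5
template 0.5279204845428467 336 152
```

```bash
python3 - <<'E'
from h import *
im=cv2.imread('pics/top8.png').mean(2).astype(int)
print(im[158:190:1,328:354:1])
E
```

```text
[[119 105  92 111 127 135 138 138 131 118 110 109 109 110 111 109 108 108
  111 108 109 109 109 110 108 106]
 [168 160 144 132 131 135 139 137 130 118 110 110 109 108 108 110 109 110
  110 108 108 109 109 108 106 101]
 [177 177 173 151 135 137 140 137 128 115 110 109 109 109 110 110 110 111
  111 108 107 105 102  96  96  94]
 [154 159 163 148 136 137 140 138 126 114 111 109 109 109 109 108 107 106
  105 102  99  94  93  90  90  88]
 [109 117 140 136 135 139 140 138 126 112 110 108 108 107 107 102 100  97
   96  94  88  89  91  89  93  93]
 [ 79  90 131 136 136 138 139 136 124 112 108 105 103 100  96  94  92  91
   91  91  90  91  92  94  94  97]
 [ 83  92 139 141 138 136 136 133 116 106  99  97  93  90  91  89  91  91
   92  92  93  93  95  97 100  98]
 [ 84  85 133 138 133 133 128 118 105  95  91  90  91  89  91  91  93  94
   95  95  98 100 100  99  99 100]
 [ 79  74 108 120 119 113 107 100  94  89  90  91  92  93  93  94  95  97
   99  99 101 101 100 100 102 102]
 [ 77  71  89 101 100  96  92  93  92  91  92  95  97  96  96  98  99  98
  102 101 101 102 102 103 102 105]
 [ 83  79 
[... 1688 characters left out ...]
21 122 124
  124 125 126 125 128 126 127 126]
 [116 115 115 116 116 117 118 119 119 121 122 122 123 122 123 123 126 125
  126 126 127 128 127 125 127 127]
 [116 117 117 118 119 120 120 121 122 123 122 124 123 123 127 127 125 127
  126 126 127 125 126 127 126 126]
 [119 120 119 121 121 122 124 123 125 125 125 125 125 127 127 127 127 127
  128 127 127 125 126 125 125 124]
 [120 120 123 123 123 124 125 128 126 125 128 127 127 127 126 127 127 127
  127 127 125 125 124 124 123 123]
 [123 124 126 125 125 126 127 127 129 127 128 127 129 126 125 126 125 126
  124 124 124 123 122 122 120 119]
 [126 127 127 126 127 128 127 126 129 127 127 127 128 127 125 126 126 124
  124 123 121 122 120 118 119 117]]
```

```bash
cat > edge.py <<'E'
import sys; n=sys.argv[1]
from h import *
from scipy.ndimage import map_coordinates as mc
yaw=-.155;ex=np.array([np.cos(yaw),np.sin(yaw),0]);ey=np.array([-ex[1],ex[0],0]);H=np.array([.679,-.0417,.115]);z=np.array([0,0,1.])
def pt(r,h,y,t): a=np.radians(t);return H+ex*(-r*np.cos(a)+h*np.sin(a))+z*(r*np.sin(a)+h*np.cos(a))+ey*y
f=load(n); im=cv2.imread(f'pics/{n}.png').astype(float)
res=[]
for t in range(0,76):
  L=np.array([proj(f,pt(r,.02,.09,t)) for r in np.linspace(.03,.19,30)])
  B=np.array([proj(f,pt(r,-.002,.09,t)) for r in np.linspace(.03,.19,30)])
  d=L[-1]-L[0];nn=np.array([-d[1],d[0]])/np.hypot(*d)
  def g(Q): return sum(abs(mc(im[:,:,c],(Q+nn)[:,::-1].T,order=1).mean()-mc(im[:,:,c],(Q-nn)[:,::-1].T,order=1).mean()) for c in range(3))
  res.append((t,round(g(L)),round(g(B)),L[-1].round().tolist()))
for r in sorted(res,key=lambda r:-r[1]-r[2])[:7]: print(r)
E
python3 edge.py side7; echo; python3 edge.py top8s; echo; python3 edge.py side1
```

```text
(30, 209, 40, [311.0, 170.0])
(29, 202, 14, [312.0, 171.0])
(31, 163, 49, [311.0, 169.0])
(26, 146, 64, [312.0, 173.0])
(3, 16, 192, [318.0, 191.0])
(4, 14, 184, [317.0, 190.0])
(25, 98, 98, [313.0, 174.0])

(6, 11, 300, [317.0, 189.0])
(5, 9, 296, [317.0, 190.0])
(7, 14, 234, [317.0, 188.0])
(4, 5, 226, [317.0, 190.0])
(0, 56, 105, [318.0, 193.0])
(8, 20, 136, [317.0, 187.0])
(28, 86, 63, [312.0, 171.0])

(0, 215, 172, [318.0, 193.0])
(1, 167, 213, [318.0, 193.0])
(2, 91, 202, [318.0, 192.0])
(28, 231, 1, [312.0, 171.0])
(27, 224, 4, [312.0, 172.0])
(37, 11, 195, [308.0, 165.0])
(36, 11, 184, [309.0, 166.0])
```

```bash
sed -i 's/^for r in sorted.*$/lo=int(sys.argv[2])\nfor r in res[lo:lo+26]: print(*r)/' edge.py; python3 edge.py top8s 46; echo; python3 edge.py side7 15
```

```text
46 7 29 [304.0, 159.0]
47 3 26 [304.0, 158.0]
48 5 12 [303.0, 157.0]
49 11 64 [303.0, 157.0]
50 13 86 [302.0, 156.0]
51 16 74 [302.0, 156.0]
52 18 56 [301.0, 155.0]
53 24 47 [300.0, 154.0]
54 32 46 [300.0, 154.0]
55 37 41 [299.0, 153.0]
56 37 37 [299.0, 153.0]
57 37 33 [298.0, 152.0]
58 36 25 [298.0, 152.0]
59 34 12 [297.0, 151.0]
60 30 12 [297.0, 151.0]
61 27 10 [296.0, 150.0]
62 24 12 [296.0, 150.0]
63 21 18 [295.0, 149.0]
64 17 24 [294.0, 149.0]
65 12 28 [294.0, 148.0]
66 9 29 [293.0, 148.0]
67 9 29 [293.0, 148.0]
68 9 25 [292.0, 147.0]
69 8 21 [292.0, 147.0]
70 8 16 [291.0, 146.0]
71 5 12 [290.0, 146.0]

15 25 11 [316.0, 182.0]
16 20 1 [315.0, 181.0]
17 21 14 [315.0, 180.0]
18 42 39 [315.0, 179.0]
19 72 67 [315.0, 178.0]
20 96 84 [314.0, 178.0]
21 112 64 [314.0, 177.0]
22 120 23 [314.0, 176.0]
23 84 29 [314.0, 175.0]
24 7 79 [313.0, 174.0]
25 98 98 [313.0, 174.0]
26 146 64 [312.0, 173.0]
27 162 30 [312.0, 172.0]
28 179 7 [312.0, 171.0]
29 202 14 [312.0, 171.0]
30 209 40 [311.0, 170.0]
31 163 49 [311.0, 169.0]
32 86 38 [310.0, 168.0]
33 28 22 [310.0, 168.0]
34 11 16 [310.0, 167.0]
35 11 14 [309.0, 166.0]
36 18 11 [309.0, 166.0]
37 21 52 [308.0, 165.0]
38 22 68 [308.0, 164.0]
39 21 53 [307.0, 163.0]
40 20 28 [307.0, 163.0]
```

```bash
python3 -m jog '[[-1,[5,0.7,-3.2],0],[-1,[10.2,1.5,-6.2],0],[-1,[10.2,1.5,-6.2],0],[-1,[10.2,1.5,-6.2],0],[-1,[5,1.5,-3.2],0],[-1,[0,1.3,0],0],[-1,[-8,1.2,5.6],0],[-1,[-16.2,1,11.6],0],[-1,[-24,1,18],0],[-1,[-31.4,0.9,24.5],0],[-1,[-38.5,0.8,31.5],0],[-1,[-45.3,0.7,38.7],0],[-1,[-51,0.7,45.5],0],[-1,[-55.6,0.7,50.9],0],[-1,[-55.6,0.7,50.9],0],[-1,[-55.6,0.7,50.9],0],[-1,[-55.6,0.7,50.9],0]]'
python3 ang.py top9; python3 edge.py top9s 24
```

```text
t: 20.82
eef_pos: [0.4986, -0.015, 0.2208]
ee_rot: [3.141, -0.001, -0.154]
force: [-3.4, -4.2, 2.6]
width: 0.024
gripper_force: 15.0
tool angle 35.76817971760251 r 0.2307489621679239 y -0.0009232313411054987 [-3.0115066  -4.99489691  4.30670301] 0.023924621958426096
20 [336.5 197. ]
25 [337.1 194.5]
30 [337.7 191.5]
35 [338.4 188.2]
40 [339.1 184.6]
45 [339.8 180.6]
50 [340.5 176.3]
55 [341.3 171.8]
60 [342.1 167. ]
65 [342.9 162.1]
70 [343.6 157.1]
75 [344.4 152.1]
bright-blue 11
template 0.8384734988212585 339 187
24 18 24 [313.0, 174.0]
25 27 46 [313.0, 174.0]
26 3 60 [312.0, 173.0]
27 27 77 [312.0, 172.0]
28 36 98 [312.0, 171.0]
29 29 101 [312.0, 171.0]
30 13 105 [311.0, 170.0]
31 5 108 [311.0, 169.0]
32 28 92 [310.0, 168.0]
33 59 38 [310.0, 168.0]
34 109 27 [310.0, 167.0]
35 145 69 [309.0, 166.0]
36 118 69 [309.0, 166.0]
37 56 46 [308.0, 165.0]
38 7 27 [308.0, 164.0]
39 10 29 [307.0, 163.0]
40 17 40 [307.0, 163.0]
41 20 26 [306.0, 162.0]
42 18 12 [306.0, 161.0]
43 19 35 [306.0, 161.0]
44 18 22 [305.0, 160.0]
45 21 18 [305.0, 159.0]
46 24 16 [304.0, 159.0]
47 27 20 [304.0, 158.0]
48 30 21 [303.0, 157.0]
49 27 21 [303.0, 157.0]
```

Tool geometry, lid edge and sticker all give 35–36.5°, which is about 4° below balance. I'll hold briefly, check it's steady and hand in.

```bash
python3 -m jog '[[-1,[0,0,0],0],[-1,[0,0,0],0],[-1,[0,0,0],0],[-1,[0,0,0],0]]' && python3 -c "
from station import order
print(order.job_done())"
```

```text
t: 21.42
eef_pos: [0.4986, -0.015, 0.2208]
ee_rot: [3.141, -0.001, -0.155]
force: [-2.6, -4.7, 3.1]
width: 0.0241
gripper_force: 15.0
the job is handed in; nothing more can be done
None
```

I stood the beaker upright on the bench, raised the lid to about 58° (balance is 40°), eased it back to about 36°, and handed the job in at 21.4 s with the lid still held by its tongue; the 58° is the commanded angle, since the last measured on the way up was about 54.6°.

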